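Close a pinwheel layer of carving blanks on the drying slab

ROBOT

A 6-joint arm with a two-finger parallel gripper is mounted at the origin on the work surface. World frame = base frame: x ahead of the robot, y to its left, z up, the work surface at z = 0. Lengths are in m, angles in rad, forces in N, time in s.
With the tool pointing down it reaches from about 0.35 to 0.775 m from the base axis. Payload 5.5 kg.
Tool frame: the origin (TCP) lies midway between the tips of the shut fingers; the grasp point (between the pads) lies 19 mm behind it; z points along the fingers, y is the line along which they close (so a half turn about z gives the same grasp; the last joint's range is limited). The gripper opens to 85 mm and grips with 20 to 120 N. Pads are 22 mm wide; open, the fingers measure 114 mm over their backs; the gripper's body (76 mm by 85 mm) begins 54 mm behind the grasp point. The pads swing forward as they close: fully open they stand 13 mm farther back than shut.
Start: joints at [1.126, 0.313, 0.046, 1.304, 0, 1.431], TCP at [0.173, 0.549, 0.231] pointing down, gripper open.
Joint ranges: [-2.76, 2.76], [-0.86, 1.69], [-1.03, 1.26], [-2.2, 2.34], [-1.47, 1.5], [-3.14, 3.14]. Speed limits (rad/s): [2.57, 2.57, 3.14, 3.14, 3.14, 3.14].

INTERFACE

Orientations are given as a unit quaternion [w, x, y, z].
In Python, from workcell import get_state, read_camera, camera_info, hand_in, recognise gives the robot as it stands.
- The arm moves only by the tool arm_command, never from a script. Its argument "moves" is one flat list of numbers, 7 for each row, row after row: the opening, from -1 (shut) to 1 (fully open), then the shift along the tool's x, y, z in mm, then the turn, a rotation vector about the tool's x, y, z in rad. A call has 1 to 8 rows; each row shifts and turns the commanded pose from where the row before left it, along the tool's axes as they then stand; what a row does not reach is not made up. A row lasts 1/8 s, in which the tool goes at most 62.5 mm and 10.7 degrees, less where a joint would pass 70% of its speed; a pose out of reach is approached as far as the arm can. A call with a gripper value outside its range is refused whole. The fingers move at their own pace and stop on an object; "newtons" is the grip in N (left out, the last holds). Time passes only in rows, so rows that do not move let the fingers close. It gives the time, the measured TCP pose, the force, the opening and the grip force at its end, in the units of the state.
- get_state(): the state, without advancing time (a new reading comes with each control period).
- read_camera(name): name is "scene" or "top"; returns (picture, depth): 400x640x3 uint8, blue, green, red; 400x640 float32, m along the optical axis (not along the pixel's ray), 0 where there is no reading.
- camera_info(name): a dict with "fovy" (degrees; the focal length in pixels is half the picture's height over the tangent of half this angle, whatever the lens; pixels are square), "cx", "cy" (the principal point, pixels), "k1" (the pictures are not rectified: a ray, as slopes to the right and down, at radius r is drawn at 1 + k1 r^2 times it, then the intrinsics apply), "eye" and "orientation" of the camera in the world. Camera axes: x right, y down, z forward; pixel columns grow to the right and rows downward; lengths in m; the calibration is good to about 2 mm. A picture is of the moment at which its call begins. camera_info takes no time and is no camera call.
- hand_in(): hands the job in; it is judged then, once.
Trained networks look in the newest picture that a camera, given by its name, has taken for a name from the list of things; names that differ only in an ending like _2 or _b are one class to them, and where a whole thing is asked for, a point or a joint stands for the part that bears it (a point fixed in the world has none). Each returns a list of dicts, best first, with "confidence" (0 to 1); they miss things now and then, are a little off and sometimes report something else, mostly with a low value. They report only what shows in the picture. A call takes as long as a camera call. They do not tell look-alikes from the thing itself.
- recognise(camera, label): "point" ([column, row] in pixels, amid what is visible of it).
The state is a dict: "clock": time; "joint_pos": joint angles; "qvel": joint speeds; "tau": joint torques, N m; "tcp_pos": TCP position; "orientation": TCP orientation; "wrist_force": force on the tool from outside, world axes, zero at the start; "ft_torque": the same for the moment, N m; "finger_gap": finger opening in m; "grip_force": force on a finger pad.
Only numpy, scipy, OpenCV 4.12 (cv2) and the standard library are available. Lean on these libraries where they do the work, as an engineer would, in place of code of your own. Each camera call takes 0.05 s, during which the arm holds its last target. There are 200 camera calls.

TASK

Finish the pinwheel layer begun on the drying slab with the three full-length wooden blanks from the bench, lying flat, so that each blank's end butts against the side of the next around a square hole in the middle, with the last one squeezed in against the sprung wooden stop. The first blank was only set down loosely: push everything up tight against the two low fences and against each other, leaving no gaps. Leave the short offcut, the can and the mallet where they are.

Things in the scene. Friction and masses are not known exactly. Their poses are not given: they have to be found in the camera images.
- slab: fixed plywood slab, top face 30 mm above the bench, x -110 to 140, y -110 to 106 mm; origin at bench height under the centre of the finished 180 x 180 mm layer; at yaw 0 x points away from the robot, y left. Two low fences (8 mm high, 12 thick): inner faces at x = -90 and y = -90 mm. Behind the sprung stop a fixed block 50 mm high at x 120 to 134, y 35 to 85 mm
- stop (a joint): sprung wooden stop on the slab, travel 0 to 0.012 m in slab +x: 0 = at rest, 0.005 with the finished layer tight under it. It pushes back in slab -x with 6 N at rest, 8 N at 0.005, 11 N at the end
- stop_face (a point): top edge of the stop's face that looks to slab -x, 61 mm above the slab's top (higher than the 44 mm blanks). The stop is 36 mm wide (slab y = 42 to 78 mm) and 16 mm thick; at rest its face is at slab x = 85 mm, so the last blank must push it back before it can go down beside the blank of place_near
- place_first (a point): centre of a blank that lies tight in this place (22 mm above the slab's top face); axes as the slab's. Slab-frame x, y = -30, -60 mm, blank along slab x, touching both fences. Belongs to blank_first
- place_right (a point): centre of a blank that lies tight in this place (22 mm above the slab's top face); axes as the slab's. Slab-frame x, y = 60, -30 mm, blank along slab y, its end on the y fence, its side on the end of the first blank
- place_near (a point): centre of a blank that lies tight in this place (22 mm above the slab's top face); axes as the slab's. Slab-frame x, y = -60, 30 mm, blank along slab y, its side on the x fence, its end on the side of the first blank
- place_last (a point): centre of a blank that lies tight in this place (22 mm above the slab's top face); axes as the slab's. Slab-frame x, y = 30, 60 mm, blank along slab x, its end on the side of the blank in place_near, its side on the end of the blank in place_right, its other end on the sprung stop
- blank_first: plain pale wooden blank, 120 x 60 x 44 mm (long axis its x, width its y, height its z), about 0.2 kg, lying flat; origin at its centre; already on the slab near place_first, but some millimetres away from the fences
- blank_1: plain pale wooden blank, 120 x 60 x 44 mm (long axis its x, width its y, height its z), about 0.2 kg, lying flat; origin at its centre on the bench; any blank of the three may go in any of the three open places
- blank_2: plain pale wooden blank, 120 x 60 x 44 mm (long axis its x, width its y, height its z), about 0.2 kg, lying flat; origin at its centre on the bench, as blank_1
- blank_3: plain pale wooden blank, 120 x 60 x 44 mm (long axis its x, width its y, height its z), about 0.2 kg, lying flat; origin at its centre on the bench, as blank_1
- offcut: short piece of the same wood among the blanks, 80 x 60 x 44 mm, origin at its centre; not to be used
- can: metal can, 90 mm across, 115 mm high, origin under its centre
- mallet: wooden mallet lying along its y, 250 mm long, head 64 mm thick, origin underneath
Mind the look-alikes: they are no part of the job. Leave any blue, purple or yellow look-alike of the blank_3 alone.

How it is judged:
By the outcome, as a careful person would: the job done as asked, in the order asked, and still so for the second after the job is handed in, with the robot touching nothing.
It also fails if it takes over 64 s, if anything falls off the work surface, if the arm or the gripper's body presses on something with over 40 N, if the wrist force passes 120 N, or if a joint passes its speed limit or range.

## Working session

There is one attempt and no reset: what is moved stays moved. The work goes in short steps, Python scripts to look and compute and a tool call to move; the robot and the scene stay as the last step left them, time stands still between calls to the robot, and variables do not carry over. Pictures are saved under pics/ and viewed, at most 10 in all, crops included, and the job is handed in when it is done.

Besides the shell and the picture viewer there is one more tool, called by a JSON object that holds its "method" and its "body", one argument or row to a line. arm_command: Moves the arm, as the interface text tells. Its arguments: {"type":"object","properties":{"moves":{"type":"array"},"newtons":{"type":"number"}},"required":["moves"]}

```bash
ls; mkdir -p pics; python3 - <<'E'
from workcell import *
import cv2
for n in("scene","top"):
    p,d=read_camera(n); cv2.imwrite(f"pics/{n}0.png",p); print(n,camera_info(n))
    for l in("blank_1","offcut","slab","stop","can","mallet"):
        print(l,[(r["point"],round(r["confidence"],2)) for r in recognise(n,l)])
print(get_state())
E
```

```text
pics
scene {'fovy': 57.2180066034522, 'cx': 319.82523238777617, 'cy': 202.26519799731705, 'k1': -0.06498996598781964, 'eye': array([ 1.24524424, -0.29211184,  1.00514504]), 'orientation': array([-0.28753191,  0.76458298,  0.54239885, -0.19632053])}
blank_1 [([425.9, 163.9], 0.83), ([397.5, 179.9], 0.7), ([353.8, 154.3], 0.69), ([378.2, 226.1], 0.67), ([363.9, 189.7], 0.63), ([454.3, 193.2], 0.58), ([278.3, 243.3], 0.45)]
offcut [([423.0, 212.0], 0.83)]
slab [([276.9, 245.4], 0.57)]
stop [([295.6, 242.5], 0.71)]
can [([191.4, 246.2], 0.95), ([250.1, 233.7], 0.4)]
mallet [([378.3, 268.6], 0.89)]
top {'fovy': 51.52031492298247, 'cx': 321.566219808513, 'cy': 202.68557013093476, 'k1': -0.08646448934217318, 'eye': array([ 0.3459043 , -0.00168616,  1.23279902]), 'orientation': array([ 0.04618401, -0.69903553,  0.71166236, -0.05246956])}
blank_1 [([261.6, 225.9], 0.9), ([154.6, 191.8], 0.76), ([246.1, 289.9], 0.71), ([208.4, 230.9], 0.6), ([181.3, 297.9], 0.58), ([158.5, 246.9], 0.56)]
offcut [([207.1, 173.3], 0.56)]
slab [([379.2, 189.0], 0.63)]
stop [([360.0, 164.2], 0.7), ([376.5, 186.2], 0.44)]
can [([471.6, 193.5], 0.87), ([405.9, 197.0], 0.34)]
mallet [([288.1, 111.7], 0.79)]
{'clock': 0.7, 'joint_pos': array([ 1.12642834e+00,  3.13138583e-01,  4.61370140e-02,  1.30358975e+00,
       -5.50784522e-06,  1.43117882e+00]), 'qvel': array([ 0.00047618,  0.00026399,  0.00161774, -0.00187903, -0.00064869,
       -0.00038859]), 'tau': array([-6.02660663e-06, -4.80291867e+01,  2.98746872e+01, -3.42225985e-04,
        4.22949620e-05,  6.20982050e-06]), 'tcp_pos': array([0.17257955, 0.54855631, 0.23137332]), 'orientation': array([3.21446217e-05, 1.51786277e-01, 9.88413332e-01, 9.73736184e-05]), 'wrist_force': array([ 0.26487907, -0.13954271,  0.92201739]), 'ft_torque': array([ 0.01634417,  0.03860695, -0.00539199]), 'grip_force': 0.0, 'finger_gap': 0.08537488581672716}
```

```bash
python3 - <<'E'
import cv2
a=cv2.imread("pics/top0.png"); cv2.imwrite("pics/top0c.png",cv2.resize(a[60:360,100:500],None,fx=2,fy=2,interpolation=cv2.INTER_CUBIC))
E
```

```text
(no output)
```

View pics/top0c.png

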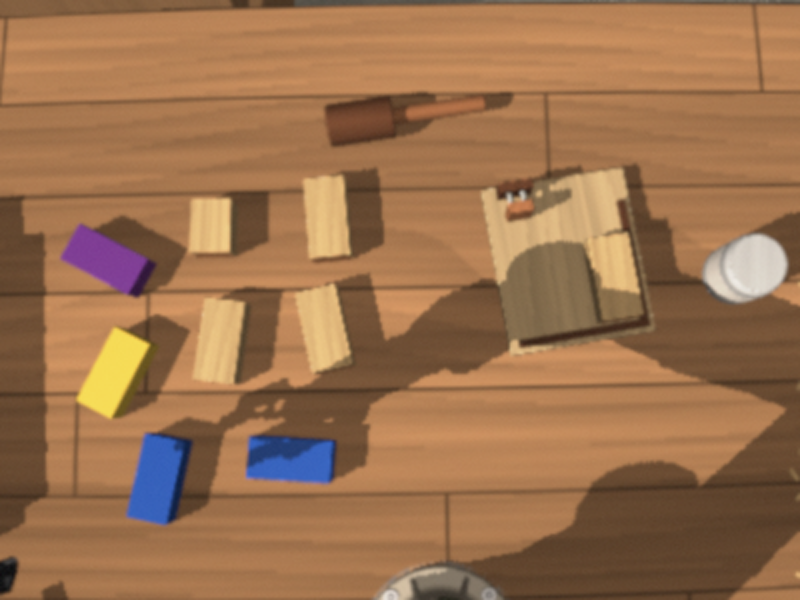

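View pics/scene0.png

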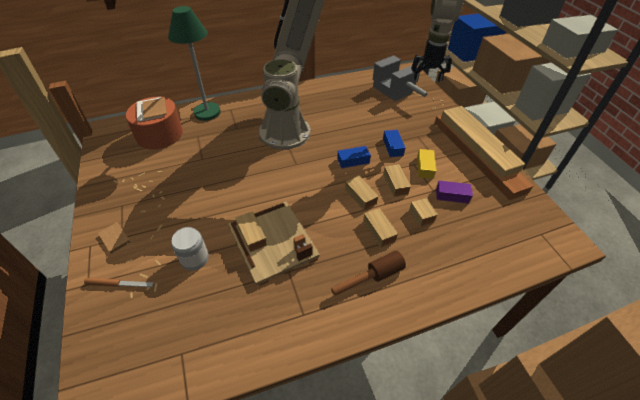

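The top picture shows the slab around crop (570,260), with blank_first at (614,277) and the stop at (518,205). The full blanks are at (327,217), (220,340) and (323,327), the offcut is at (210,225), and coloured decoys lie to the left. The scene picture agrees. Next I'll measure the poses from depth.

```bash
cat > h.py <<'E'
import numpy as np,cv2
from workcell import *
from scipy.spatial.transform import Rotation as R
def K(n):
    c=camera_info(n); f=200/np.tan(np.radians(c["fovy"]/2))
    return c,np.array([[f,0,c["cx"]],[0,f,c["cy"]],[0,0,1]]),np.array([c["k1"],0,0,0]),R.from_quat(np.roll(c["orientation"],-1)).as_matrix()
def und(n,uv):
    c,k,D,M=K(n); return cv2.undistortPoints(np.asarray(uv,float).reshape(-1,1,2),k,D).reshape(-1,2)
def world(n,depth):
    c,k,D,M=K(n); v,u=np.mgrid[0:400,0:640]
    s=und(n,np.stack([u.ravel(),v.ravel()],1)); P=np.c_[s,np.ones(len(s))]*depth.reshape(-1,1)
    return (P@M.T+c["eye"]).reshape(400,640,3)
def onplane(n,uv,z):
    c,k,D,M=K(n); s=und(n,uv); r=np.c_[s,np.ones(len(s))]@M.T
    return (c["eye"]+r*((z-c["eye"][2])/r[:,2:]))[:,:2]
def rect(xy):
    (cx,cy),(w,h),a=cv2.minAreaRect(np.asarray(xy,np.float32))
    if w<h: w,h,a=h,w,a+90
    return np.round([cx*1000,cy*1000,w*1000,h*1000,(a+90)%180-90],1)
def blobs(n,p,d,z0,z1,amin=60):
    W=world(n,d); m=((W[...,2]>z0)&(W[...,2]<z1)&(d>0)).astype(np.uint8)
    N,L,S,C=cv2.connectedComponentsWithStats(m,connectivity=4)
    for i in range(1,N):
        if S[i,4]>=amin:
            q=W[L==i]; zz=np.median(q[:,2])
            print(n,C[i].round(),S[i,4],"rect",rect(q[:,:2]),"z",zz.round(4),"std",q[:,2].std().round(4),"bgr",p[L==i].mean(0).round())
E
python3 - <<'E'
from h import *
for n in("top","scene"):
    p,d=read_camera(n); np.savez(f"pics/{n}0",p=p,d=d)
    print("bench"); blobs(n,p,d,.036,.052); print("slab"); blobs(n,p,d,.022,.036); print("high"); blobs(n,p,d,.064,.084,40); blobs(n,p,d,.087,.1,5)
    W=world(n,d); print(W[300:303,300])
E
```

```text
bench
top [104.   8.] 444 rect [1163.8  697.2  525.8   20.3  -87.8] z 0.044 std 0.0045 bgr [ 60.  89. 121.]
top [320. 114.] 330 rect [782.5 -11.7 140.5  25.7 -82.4] z 0.043 std 0.0027 bgr [ 62.  96. 150.]
top [281. 127.] 131 rect [742.9 104.2  99.5  12.3 -83. ] z 0.046 std 0.0045 bgr [40. 60. 97.]
top [263. 168.] 839 rect [620.6 157.2 122.4  60.4   4.9] z 0.0442 std 0.0024 bgr [121. 180. 221.]
top [205. 172.] 555 rect [609.6 327.4  79.5  61.8   1.3] z 0.0442 std 0.0025 bgr [123. 183. 223.]
top [ 82. 224.] 1668 rect [401.1 716.8 501.7 106.3   3.7] z 0.0406 std 0.0032 bgr [ 57.  89. 134.]
top [152. 189.] 798 rect [562.  487.  123.7  60.1  63.1] z 0.0443 std 0.0023 bgr [144.  63. 126.]
top [420. 215.] 94 rect [ 481.3 -303.6   82.7   33.7  -19.3] z 0.039 std 0.0019 bgr [44. 63. 87.]
top [261. 224.] 878 rect [455.2 161.2 121.3  60.9  12.8] z 0.0443 std 0.0023 bgr [120. 179. 219.]
top [209. 230.] 896 rect [439.4 311.4 121.9  62.3  -8. ] z 0.044 std 0.0024 bgr [120. 179. 219.]
top [156. 246.] 870 rect [395.9 467.  120.9  63.9 -27.7] z 0.044 std 0.0024 bgr [ 83. 210. 238.]
top [378. 228.] 12
[... 10396 characters left out ...]
0037 bgr [26. 40. 74.]
scene [286. 121.] 96 rect [ 48.8  -0.9 137.6  48.3 -88.7] z 0.0923 std 0.0038 bgr [51. 60. 65.]
scene [ 75. 119.] 41 rect [-258.8 -840.7   58.4   17.2   87.2] z 0.0931 std 0.0038 bgr [21. 34. 54.]
scene [298. 238.] 41 rect [ 617.8 -127.5   32.7   16.9  -82.6] z 0.0897 std 0.0015 bgr [ 58.  95. 147.]
scene [191. 250.] 77 rect [ 551.8 -445.4   87.2   38.5  -76.1] z 0.0942 std 0.0038 bgr [74. 78. 79.]
scene [593. 371.] 239 rect [1.2422e+03 4.3520e+02 1.5530e+02 7.0000e+00 4.0000e-01] z 0.0935 std 0.0036 bgr [29. 46. 62.]
[[ 7.73002102e-01 -1.74085825e-01  8.63746859e-05]
 [ 7.75398445e-01 -1.74890689e-01 -1.29610233e-03]
 [ 7.79570724e-01 -1.76137732e-01  1.15574791e-03]]
```

```bash
cat > plan.py <<'E'
import numpy as np
from workcell import get_state
O=np.array([536.6,-198.5]); Y=8.7
def slab(x,y):
    c,s=np.cos(np.radians(Y)),np.sin(np.radians(Y)); return O+[c*x-s*y,s*x+c*y]
def inslab(p):
    c,s=np.cos(np.radians(Y)),np.sin(np.radians(Y)); d=np.asarray(p)[:2]-O; return np.array([c*d[0]+s*d[1],-s*d[0]+c*d[1]])
def pose():
    s=get_state(); w,x,y,z=s["orientation"]
    p=np.array(s["tcp_pos"])*1000; ya=np.degrees(np.arctan2(1-2*(x*x+z*z),2*(x*y-w*z)))
    return p,ya,s
def plan(wps,start=None):
    """wps: (x,y,z mm, finger-line yaw deg, rows); prints rows (shift xyz mm, turn about z)"""
    p,ya,s=pose(); print("t",s["clock"],"tcp",p.round(1),"yaw",round(ya,2),"slab",inslab(p).round(1),"F",s["wrist_force"].round(1),"gap",round(s["finger_gap"]*1000,1))
    if start is not None: p,ya=np.array(start[:3],float),start[3]
    for x,y,z,t,n in wps:
        d=(t-ya+180)%360-180; st=(np.array([x,y,z])-p)
        out=[]
        for i in range(n):
            a=np.radians(ya); goal=np.array([x,y,z])-st*(1-(i+1)/n); e=goal-p
            r=np.array([-np.sin(a)*e[0]+np.cos(a)*e[1],np.cos(a)*e[0]+np.sin(a)*e[1],-e[2]]).round(0 if i<n-1 else 1)
            tz=round(np.radians((ya-t+180)%360-180)/(n-i),3)
            p=p+np.array([-np.sin(a)*r[0]+np.cos(a)*r[1],np.cos(a)*r[0]+np.sin(a)*r[1],-r[2]]); ya-=np.degrees(tz)
            out.append([*(r.tolist()),tz])
        print("->",(x,y,z,t)); print(*out,sep="\n")
E
python3 - <<'E'
from plan import *
plan([(430,150,180,85,7),(518.6,-258,140,98,8),(518.6,-258,42,98,3)])
E
```

```text
t 0.8 tcp [172.6 548.5 231.3] yaw 72.54 slab [-246.8  793.5] F [-0.6  0.5 -0.8] gap 85.4
-> (430, 150, 180, 85)
[-52.0, -43.0, 7.0, np.float64(-0.031)]
[-51.0, -45.0, 8.0, np.float64(-0.031)]
[-49.0, -47.0, 7.0, np.float64(-0.031)]
[-48.0, -48.0, 7.0, np.float64(-0.031)]
[-47.0, -49.0, 8.0, np.float64(-0.031)]
[-45.0, -51.0, 7.0, np.float64(-0.031)]
[-42.8, -51.9, 7.3, np.float64(-0.032)]
-> (518.6, -258, 140, 98)
[-15.0, -50.0, 5.0, np.float64(-0.028)]
[-15.0, -50.0, 5.0, np.float64(-0.028)]
[-12.0, -51.0, 5.0, np.float64(-0.028)]
[-11.0, -51.0, 5.0, np.float64(-0.028)]
[-10.0, -51.0, 5.0, np.float64(-0.029)]
[-8.0, -52.0, 5.0, np.float64(-0.028)]
[-7.0, -51.0, 5.0, np.float64(-0.029)]
[-5.7, -52.2, 5.0, np.float64(-0.028)]
-> (518.6, -258, 42, 98)
[0.0, 0.0, 33.0, np.float64(-0.0)]
[0.0, 0.0, 32.0, np.float64(-0.0)]
[0.0, 0.0, 33.0, np.float64(-0.0)]
```

{"method": "arm_command", "body": {
  "moves": [1,-45,-38,6,0,0,-0.03,1,-45,-39,6,0,0,-0.03,1,-44,-40,6,0,0,-0.03,1,-43,-41,6,0,0,-0.03,1,-42,-42,6,0,0,-0.03,1,-41,-43,6,0,0,-0.03,1,-40,-44,7,0,0,-0.03,1,-38,-45,7,0,0,-0.03],
  "newtons": 30
}}

```text
clock: 1.8
tcp_pos: [0.4394, 0.1538, 0.1815]
orientation: [0.001, 0.032, 0.999, 0.0]
wrist_force: [0.9, 0.7, 0.2]
finger_gap: 0.0854
grip_force: 0.0
```

```bash
python3 -c "
from plan import *
plan([(518.6,-258,120,98,8),(518.6,-258,42,98,3)])"
```

```text
t 1.8 tcp [439.4 153.8 181.5] yaw 86.34 slab [-42.8 362.9] F [0.9 0.7 0.2] gap 85.4
-> (518.6, -258, 120, 98)
[-13.0, -51.0, 8.0, np.float64(-0.025)]
[-12.0, -51.0, 7.0, np.float64(-0.026)]
[-11.0, -51.0, 8.0, np.float64(-0.025)]
[-9.0, -52.0, 8.0, np.float64(-0.026)]
[-8.0, -52.0, 7.0, np.float64(-0.025)]
[-6.0, -52.0, 8.0, np.float64(-0.026)]
[-6.0, -52.0, 8.0, np.float64(-0.025)]
[-3.8, -51.9, 7.5, np.float64(-0.026)]
-> (518.6, -258, 42, 98)
[0.0, -0.0, 26.0, np.float64(0.0)]
[0.0, -0.0, 26.0, np.float64(0.0)]
[0.0, -0.0, 26.0, np.float64(0.0)]
```

{"method": "arm_command", "body": {
  "moves": [1,-13,-51,8,0,0,-0.025,1,-12,-51,7,0,0,-0.025,1,-11,-51,8,0,0,-0.025,1,-9,-52,8,0,0,-0.026,1,-8,-52,7,0,0,-0.026,1,-6,-52,8,0,0,-0.026,1,-6,-52,8,0,0,-0.026,1,-4,-52,8,0,0,-0.026]
}}

```text
clock: 2.8
tcp_pos: [0.5176, -0.2583, 0.1191]
orientation: [0.0, -0.07, 0.998, -0.0]
wrist_force: [-0.0, 0.4, -0.2]
finger_gap: 0.0852
grip_force: 0.0
```

{"method": "arm_command", "body": {
  "moves": [1,0,0,20,0,0,0,1,0,0,10,0,0,0]
}}

```text
clock: 3.05
tcp_pos: [0.5165, -0.2566, 0.0879]
orientation: [-0.001, -0.069, 0.998, 0.001]
wrist_force: [-0.7, -0.5, -0.6]
finger_gap: 0.0856
grip_force: 0.0
```

```bash
python3 -c "
from plan import *
plan([(518.6,-258,42,98.0,1)])"
```

```text
t 3.05 tcp [ 516.5 -256.6   87.9] yaw 97.96 slab [-28.6 -54.4] F [-0.7 -0.5 -0.6] gap 85.6
-> (518.6, -258, 42, 98.0)
[-1.9, -1.6, 45.9, np.float64(-0.001)]
```

{"method": "arm_command", "body": {
  "moves": [1,-2,-1,25,0,0,0,1,0,0,21,0,0,0,1,0,0,0,0,0,0,-0.1,0,0,0,0,0,0,-0.1,0,0,0,0,0,0,-0.1,0,0,0,0,0,0,-0.1,0,0,0,0,0,0],
  "newtons": 30
}}

```text
clock: 3.92
tcp_pos: [0.5203, -0.2574, 0.0447]
orientation: [0.001, -0.07, 0.998, -0.0]
wrist_force: [-0.1, 1.6, 7.1]
finger_gap: 0.0593
grip_force: 34.5
```

```bash
python3 -c "
from plan import *
for i in range(2): plan([])
print(pose()[2]['grip_force'])"
```

```text
t 3.925 tcp [ 520.3 -257.4   44.7] yaw 98.05 slab [-25.  -55.7] F [-0.1  1.6  7.1] gap 59.3
t 3.925 tcp [ 520.3 -257.4   44.7] yaw 98.05 slab [-25.  -55.7] F [-0.1  1.6  7.1] gap 59.3
34.48092520236969
```

{"method": "arm_command", "body": {
  "moves": [-0.1,0,0,-2,0,0,-0.012,-0.1,2,0,0,0,0,0,-0.1,2,0,0,0,0,0,-0.1,2,0,0,0,0,0,-0.1,2,-2,0,0,0,0,-0.1,0,-3,0,0,0,0,-0.1,0,-3,0,0,0,0,-0.1,0,0,0,0,0,0]
}}

```text
clock: 4.92
tcp_pos: [0.5164, -0.2618, 0.0461]
orientation: [0.005, -0.078, 0.997, 0.004]
wrist_force: [11.0, 17.1, 3.3]
finger_gap: 0.0595
grip_force: 34.3
```

```bash
python3 -c "
from plan import *
plan([])"
```

```text
t 4.925 tcp [ 516.4 -261.8   46.1] yaw 98.89 slab [-29.5 -59.5] F [11.  17.1  3.3] gap 59.5
```

{"method": "arm_command", "body": {
  "moves": [1,-1,0,0,0,0,0,1,-1,0,0,0,0,0,1,-1,0,-5,0,0,0,1,0,0,-40,0,0,0,1,0,10,-30,0,0,0]
}}

```text
clock: 5.55
tcp_pos: [0.5143, -0.257, 0.1217]
orientation: [0.0, -0.075, 0.997, -0.0]
wrist_force: [-0.3, -0.2, 0.1]
finger_gap: 0.0853
grip_force: 0.0
```

```bash
python3 -c "
from plan import *
plan([(425.8,152.8,90,103,8),(425.8,152.8,10,103,3)])"
```

```text
t 5.55 tcp [ 514.3 -257.   121.7] yaw 98.63 slab [-30.9 -54.4] F [-0.3 -0.2  0.1] gap 85.3
-> (425.8, 152.8, 90, 103)
[3.0, 52.0, 4.0, np.float64(-0.01)]
[3.0, 53.0, 4.0, np.float64(-0.009)]
[2.0, 52.0, 4.0, np.float64(-0.01)]
[2.0, 52.0, 4.0, np.float64(-0.009)]
[1.0, 53.0, 4.0, np.float64(-0.01)]
[1.0, 52.0, 4.0, np.float64(-0.009)]
[0.0, 53.0, 4.0, np.float64(-0.01)]
[-0.1, 52.0, 3.7, np.float64(-0.009)]
-> (425.8, 152.8, 10, 103)
[0.0, -0.0, 27.0, np.float64(-0.0)]
[0.0, -0.0, 26.0, np.float64(-0.0)]
[0.0, -0.0, 27.0, np.float64(-0.0)]
```

{"method": "arm_command", "body": {
  "moves": [1,3,52,4,0,0,-0.01,1,3,53,4,0,0,-0.01,1,2,52,4,0,0,-0.01,1,2,52,4,0,0,-0.01,1,1,53,4,0,0,-0.01,1,1,52,4,0,0,-0.01,1,0,53,4,0,0,-0.01,1,0,52,4,0,0,-0.01]
}}

```text
clock: 6.55
tcp_pos: [0.4243, 0.1549, 0.0888]
orientation: [0.001, -0.116, 0.993, -0.0]
wrist_force: [0.4, -0.7, -0.1]
finger_gap: 0.0854
grip_force: 0.0
```

{"method": "arm_command", "body": {
  "moves": [1,0,0,30,0,0,0,1,0,0,0,0,0,0]
}}

```text
clock: 6.8
tcp_pos: [0.4225, 0.1537, 0.0571]
orientation: [-0.002, -0.116, 0.993, -0.0]
wrist_force: [-0.4, -0.1, -0.7]
finger_gap: 0.0854
grip_force: 0.0
```

```bash
python3 -c "
from plan import *
plan([(425.8,152.8,10,103,1)])"
```

```text
t 6.8 tcp [422.5 153.7  57.1] yaw 103.37 slab [-59.5 365.4] F [-0.4 -0.1 -0.7] gap 85.4
-> (425.8, 152.8, 10, 103)
[-3.0, -1.6, 47.1, np.float64(0.006)]
```

{"method": "arm_command", "body": {
  "moves": [1,-3,-1,25,0,0,0,1,0,0,22,0,0,0,1,0,0,0,0,0,0,-0.1,0,0,0,0,0,0,-0.1,0,0,0,0,0,0,-0.1,0,0,0,0,0,0,-0.1,0,0,0,0,0,0],
  "newtons": 45
}}

```text
clock: 7.68
tcp_pos: [0.4288, 0.1534, 0.0128]
orientation: [0.001, -0.116, 0.993, -0.0]
wrist_force: [-0.1, -0.5, 6.3]
finger_gap: 0.0596
grip_force: 49.7
```

{"method": "arm_command", "body": {
  "moves": [-0.1,0,0,-50,0,0,0,-0.1,0,0,-50,0,0,0]
}}

```text
clock: 7.92
tcp_pos: [0.4267, 0.1531, 0.1124]
orientation: [-0.001, -0.116, 0.993, -0.0]
wrist_force: [0.3, 0.0, -2.4]
finger_gap: 0.0594
grip_force: 50.4
```

```bash
python3 -c "
from plan import *
x,y=slab(64,5)
plan([(x,y,100,8.7,10)])"
```

```text
t 7.925 tcp [426.7 153.1 112.4] yaw 103.3 slab [-55.4 364.2] F [ 0.3  0.  -2.4] gap 59.4
-> (np.float64(599.1073046545197), np.float64(-183.87683807013457), 100, 8.7)
[-9.0, -37.0, 1.0, np.float64(0.165)]
[-15.0, -35.0, 1.0, np.float64(0.165)]
[-20.0, -31.0, 2.0, np.float64(0.165)]
[-26.0, -28.0, 1.0, np.float64(0.165)]
[-30.0, -24.0, 1.0, np.float64(0.165)]
[-33.0, -18.0, 1.0, np.float64(0.165)]
[-35.0, -13.0, 2.0, np.float64(0.165)]
[-38.0, -7.0, 1.0, np.float64(0.165)]
[-37.0, 0.0, 1.0, np.float64(0.166)]
[-37.8, 6.0, 1.4, np.float64(0.165)]
```

{"method": "arm_command", "body": {
  "moves": [-0.1,-9,-37,-6,0,0,0.165,-0.1,-15,-35,-6,0,0,0.165,-0.1,-20,-31,-5,0,0,0.165,-0.1,-26,-28,-5,0,0,0.165,-0.1,-30,-24,0,0,0,0.165,-0.1,-33,-18,0,0,0,0.165,-0.1,-35,-13,0,0,0,0.165,-0.1,-38,-7,0,0,0,0.165]
}}

```text
clock: 8.93
tcp_pos: [0.5655, -0.1178, 0.1335]
orientation: [-0.0, 0.52, 0.854, 0.0]
wrist_force: [-0.0, -0.9, -2.1]
finger_gap: 0.0594
grip_force: 50.5
```

{"method": "arm_command", "body": {
  "moves": [-0.1,-37,0,0,0,0,0.165,-0.1,-38,6,0,0,0,0.165,-0.1,0,0,10,0,0,0,-0.1,0,0,0,0,0,0]
}}

```text
clock: 9.43
tcp_pos: [0.5987, -0.1831, 0.122]
orientation: [-0.002, 0.651, 0.759, -0.0]
wrist_force: [-0.6, 0.7, -2.5]
finger_gap: 0.0596
grip_force: 50.5
```

```bash
python3 -c "
from plan import *
x,y=slab(64,5)
plan([(x,y,44,8.7,1)])"
```

```text
t 9.425 tcp [ 598.7 -183.1  122. ] yaw 8.8 slab [63.7  5.9] F [-0.6  0.7 -2.5] gap 59.6
-> (np.float64(599.1073046545197), np.float64(-183.87683807013457), 44, 8.7)
[-0.9, 0.3, 78.0, np.float64(0.002)]
```

{"method": "arm_command", "body": {
  "moves": [-0.1,-1,0,35,0,0,0,-0.1,0,0,30,0,0,0,-0.1,0,0,10,0,0,0,-0.1,0,0,3,0,0,0,-0.1,0,0,0,0,0,0]
}}

```text
clock: 10.05
tcp_pos: [0.6009, -0.1847, 0.0464]
orientation: [0.001, 0.651, 0.759, 0.0]
wrist_force: [0.7, -1.1, -1.1]
finger_gap: 0.0589
grip_force: 50.4
```

```bash
python3 -c "
from plan import *
plan([])"
```

```text
t 10.05 tcp [ 600.9 -184.7   46.4] yaw 8.8 slab [65.6  3.9] F [ 0.7 -1.1 -1.1] gap 58.9
```

{"method": "arm_command", "body": {
  "moves": [-0.1,0,0,3,0,0,0,-0.1,0,0,1,0,0,0,-0.1,-3,0,0,0,0,0,-0.1,-3,0,0,0,0,0,-0.1,0,-3,0,0,0,0,-0.1,0,-3,0,0,0,0,-0.1,0,0,0,0,0,0]
}}

```text
clock: 10.92
tcp_pos: [0.5972, -0.1919, 0.043]
orientation: [0.002, 0.651, 0.759, 0.001]
wrist_force: [4.6, 1.7, 5.8]
finger_gap: 0.0589
grip_force: 51.4
```

```bash
python3 -c "
from plan import *
plan([])"
```

```text
t 10.925 tcp [ 597.2 -191.9   43. ] yaw 8.8 slab [60.9 -2.7] F [4.6 1.7 5.8] gap 58.9
```

{"method": "arm_command", "body": {
  "moves": [-0.1,-2,-2,-1,0,0,0,-0.1,-2,-2,0,0,0,0,-0.1,-1,0,0,0,0,0,-0.1,0,0,0,0,0,0]
}}

```text
clock: 11.42
tcp_pos: [0.595, -0.1924, 0.0435]
orientation: [-0.0, 0.649, 0.761, 0.005]
wrist_force: [8.5, 17.0, 5.2]
finger_gap: 0.0597
grip_force: 51.5
```

```bash
python3 -c "
from plan import *
plan([])"
```

```text
t 11.425 tcp [ 595.  -192.4   43.5] yaw 9.02 slab [58.6 -2.8] F [ 8.5 17.   5.2] gap 59.7
```

{"method": "arm_command", "body": {
  "moves": [1,0,0,0,0,0,0,1,1,1,0,0,0,0,1,2,2,-10,0,0,0,1,0,0,-50,0,0,0,1,30,0,-30,0,0,-0.15]
}}

```text
clock: 12.05
tcp_pos: [0.5911, -0.1662, 0.135]
orientation: [0.002, 0.592, 0.806, 0.0]
wrist_force: [-0.3, 0.6, 0.6]
finger_gap: 0.0855
grip_force: 0.0
```

```bash
python3 -c "
from plan import *
plan([(439.6,310.7,60,82.3,9)])"
```

```text
t 12.05 tcp [ 591.1 -166.2  135. ] yaw 17.38 slab [58.7 23.7] F [-0.3  0.6  0.6] gap 85.5
-> (439.6, 310.7, 60, 82.3)
[56.0, -0.0, 8.0, np.float64(-0.126)]
[55.0, 6.0, 9.0, np.float64(-0.126)]
[54.0, 14.0, 8.0, np.float64(-0.126)]
[51.0, 20.0, 8.0, np.float64(-0.126)]
[49.0, 27.0, 9.0, np.float64(-0.126)]
[45.0, 33.0, 8.0, np.float64(-0.126)]
[41.0, 38.0, 8.0, np.float64(-0.126)]
[35.0, 42.0, 9.0, np.float64(-0.126)]
[30.3, 47.3, 8.0, np.float64(-0.125)]
```

{"method": "arm_command", "body": {
  "moves": [1,56,0,8,0,0,-0.126,1,55,6,9,0,0,-0.126,1,54,14,8,0,0,-0.126,1,51,20,8,0,0,-0.126,1,49,27,9,0,0,-0.126,1,45,33,8,0,0,-0.126,1,41,38,8,0,0,-0.126,1,35,42,9,0,0,-0.126]
}}

```text
clock: 13.05
tcp_pos: [0.4556, 0.2609, 0.0659]
orientation: [0.001, 0.128, 0.992, 0.0]
wrist_force: [0.6, 0.4, 0.5]
finger_gap: 0.0855
grip_force: 0.0
```

{"method": "arm_command", "body": {
  "moves": [1,30,47,8,0,0,-0.125,1,0,0,0,0,0,0,1,0,0,0,0,0,0]
}}

```text
clock: 13.42
tcp_pos: [0.439, 0.3123, 0.0576]
orientation: [0.0, 0.068, 0.998, -0.0]
wrist_force: [0.8, -0.6, -1.0]
finger_gap: 0.0855
grip_force: 0.0
```

```bash
python3 -c "
from plan import *
plan([(439.6,310.7,10,82.3,1)])"
```

```text
t 13.425 tcp [439.  312.3  57.6] yaw 82.26 slab [-19.2 519.7] F [ 0.8 -0.6 -1. ] gap 85.5
-> (439.6, 310.7, 10, 82.3)
[-0.8, -1.5, 47.6, np.float64(-0.001)]
```

{"method": "arm_command", "body": {
  "moves": [1,-1,-1,25,0,0,0,1,0,0,23,0,0,0,1,0,0,0,0,0,0,-0.1,0,0,0,0,0,0,-0.1,0,0,0,0,0,0,-0.1,0,0,0,0,0,0,-0.1,0,0,0,0,0,0]
}}

```text
clock: 14.3
tcp_pos: [0.4411, 0.3116, 0.0109]
orientation: [0.002, 0.068, 0.998, 0.0]
wrist_force: [0.1, -1.5, 6.7]
finger_gap: 0.0596
grip_force: 50.7
```

{"method": "arm_command", "body": {
  "moves": [-0.1,0,0,-50,0,0,0,-0.1,0,0,-50,0,0,0]
}}

```text
clock: 14.55
tcp_pos: [0.4386, 0.3109, 0.1097]
orientation: [-0.001, 0.067, 0.998, -0.001]
wrist_force: [0.7, 0.9, -2.9]
finger_gap: 0.0594
grip_force: 50.6
```

```bash
python3 -c "
from plan import *
x,y=slab(-56,36)
plan([(x,y,115,8.7,10)])"
```

```text
t 14.55 tcp [438.6 310.9 109.7] yaw 82.28 slab [-19.8 518.4] F [ 0.7  0.9 -2.9] gap 59.4
-> (np.float64(475.79895280981384), np.float64(-171.38482600873166), 115, 8.7)
[-10.0, -47.0, -1.0, np.float64(0.128)]
[-16.0, -46.0, -0.0, np.float64(0.128)]
[-22.0, -43.0, -1.0, np.float64(0.129)]
[-27.0, -40.0, -0.0, np.float64(0.128)]
[-32.0, -36.0, -1.0, np.float64(0.129)]
[-37.0, -32.0, -0.0, np.float64(0.128)]
[-40.0, -27.0, -1.0, np.float64(0.129)]
[-43.0, -21.0, -0.0, np.float64(0.128)]
[-46.0, -16.0, -1.0, np.float64(0.129)]
[-47.5, -9.8, -0.3, np.float64(0.128)]
```

{"method": "arm_command", "body": {
  "moves": [-0.1,-10,-47,-1,0,0,0.128,-0.1,-16,-46,-1,0,0,0.128,-0.1,-22,-43,-1,0,0,0.129,-0.1,-27,-40,-1,0,0,0.128,-0.1,-32,-36,-1,0,0,0.129,-0.1,-37,-32,0,0,0,0.128,-0.1,-40,-27,0,0,0,0.129,-0.1,-43,-21,0,0,0,0.128]
}}

```text
clock: 15.55
tcp_pos: [0.469, -0.0753, 0.1143]
orientation: [-0.0, 0.55, 0.835, 0.0]
wrist_force: [0.2, 1.3, -2.3]
finger_gap: 0.0596
grip_force: 50.7
```

{"method": "arm_command", "body": {
  "moves": [-0.1,-46,-16,0,0,0,0.129,-0.1,-47,-10,0,0,0,0.128,-0.1,0,0,0,0,0,0,-0.1,0,0,0,0,0,0]
}}

```text
clock: 16.05
tcp_pos: [0.4757, -0.1699, 0.1139]
orientation: [-0.001, 0.651, 0.759, 0.0]
wrist_force: [-0.3, -0.2, -3.1]
finger_gap: 0.0594
grip_force: 50.7
```

```bash
python3 -c "
from plan import *
x,y=slab(-56,36)
plan([(x,y,44,8.7,1)])"
```

```text
t 16.05 tcp [ 475.7 -169.9  113.9] yaw 8.72 slab [-55.9  37.4] F [-0.3 -0.2 -3.1] gap 59.4
-> (np.float64(475.79895280981384), np.float64(-171.38482600873166), 44, 8.7)
[-1.4, -0.1, 69.9, np.float64(0.0)]
```

{"method": "arm_command", "body": {
  "moves": [-0.1,-1,0,35,0,0,0,-0.1,0,0,28,0,0,0,-0.1,0,0,6,0,0,0,-0.1,-3,0,2,0,0,0,-0.1,-3,0,1,0,0,0,-0.1,-2,-3,0,0,0,0,-0.1,0,-4,0,0,0,0,-0.1,0,0,0,0,0,0]
}}

```text
clock: 17.05
tcp_pos: [0.472, -0.1796, 0.0431]
orientation: [0.0, 0.651, 0.759, 0.002]
wrist_force: [3.5, 5.7, -3.5]
finger_gap: 0.0598
grip_force: 51.0
```

```bash
python3 -c "
from plan import *
plan([])"
```

```text
t 17.05 tcp [ 472.  -179.6   43.1] yaw 8.7 slab [-61.   28.4] F [ 3.5  5.7 -3.5] gap 59.8
```

{"method": "arm_command", "body": {
  "moves": [-0.1,-1,-1,2,0,0,0,-0.1,-1,-1,0,0,0,0,-0.1,-1,-1,0,0,0,0,-0.1,0,-1,0,0,0,0,-0.1,0,0,0,0,0,0]
}}

```text
clock: 17.68
tcp_pos: [0.4719, -0.1797, 0.042]
orientation: [0.001, 0.65, 0.76, 0.007]
wrist_force: [12.1, 20.7, -0.5]
finger_gap: 0.0594
grip_force: 51.3
```

```bash
python3 -c "
from plan import *
plan([])"
```

```text
t 17.675 tcp [ 471.9 -179.7   42. ] yaw 8.85 slab [-61.1  28.4] F [12.1 20.7 -0.5] gap 59.4
```

{"method": "arm_command", "body": {
  "moves": [-0.1,0,0,2,0,0,0,1,0,0,0,0,0,0,1,1,1,0,0,0,0,1,2,2,-10,0,0,0,1,0,0,-50,0,0,0,1,30,0,-10,0,0,-0.15]
}}

```text
clock: 18.42
tcp_pos: [0.4682, -0.1535, 0.1121]
orientation: [0.004, 0.592, 0.806, 0.0]
wrist_force: [0.5, 0.1, -0.2]
finger_gap: 0.0852
grip_force: 0.0
```

```bash
python3 -c "
from plan import *
plan([(590,153.5,60,94.8,9)])"
```

```text
t 18.425 tcp [ 468.2 -153.5  112.1] yaw 17.35 slab [-60.8  54.9] F [ 0.5  0.1 -0.2] gap 85.2
-> (590, 153.5, 60, 94.8)
[29.0, 23.0, 6.0, np.float64(-0.15)]
[24.0, 27.0, 6.0, np.float64(-0.15)]
[21.0, 31.0, 5.0, np.float64(-0.15)]
[15.0, 33.0, 6.0, np.float64(-0.15)]
[11.0, 35.0, 6.0, np.float64(-0.15)]
[5.0, 36.0, 6.0, np.float64(-0.15)]
[-0.0, 37.0, 6.0, np.float64(-0.151)]
[-6.0, 36.0, 5.0, np.float64(-0.15)]
[-11.5, 35.1, 6.1, np.float64(-0.151)]
```

{"method": "arm_command", "body": {
  "moves": [1,29,23,0,0,0,-0.15,1,24,27,5,0,0,-0.15,1,21,31,7,0,0,-0.15,1,15,33,8,0,0,-0.15,1,11,35,8,0,0,-0.15,1,5,36,8,0,0,-0.15,1,0,37,8,0,0,-0.15,1,-6,36,8,0,0,-0.15]
}}

```text
clock: 19.42
tcp_pos: [0.5744, 0.1226, 0.0568]
orientation: [0.0, 0.032, 0.999, -0.0]
wrist_force: [0.7, -0.3, -0.0]
finger_gap: 0.0851
grip_force: 0.0
```

{"method": "arm_command", "body": {
  "moves": [1,-11,35,0,0,0,-0.15,1,0,0,0,0,0,0]
}}

```text
clock: 19.68
tcp_pos: [0.588, 0.1577, 0.0567]
orientation: [0.001, -0.042, 0.999, 0.0]
wrist_force: [-0.1, -0.3, 0.9]
finger_gap: 0.0853
grip_force: 0.0
```

```bash
python3 - <<'E'
from plan import *
from h import *
import io,contextlib
p,d=read_camera("top"); cv2.imwrite("pics/t2.png",cv2.resize(p[120:270,310:460],None,fx=4,fy=4,interpolation=cv2.INTER_CUBIC))
ps,ds=read_camera("scene"); cv2.imwrite("pics/s2.png",cv2.resize(ps[180:310,200:360],None,fx=4,fy=4,interpolation=cv2.INTER_CUBIC))
plan([(590,153.5,10,94.8,1)])
E
```

```text
t 19.775 tcp [586.9 155.7  56.5] yaw 94.6 slab [103.3 342.5] F [-0.5  0.5  0.5] gap 85.4
-> (590, 153.5, 10, 94.8)
[-2.9, -2.4, 46.5, np.float64(-0.003)]
```

View pics/t2.png

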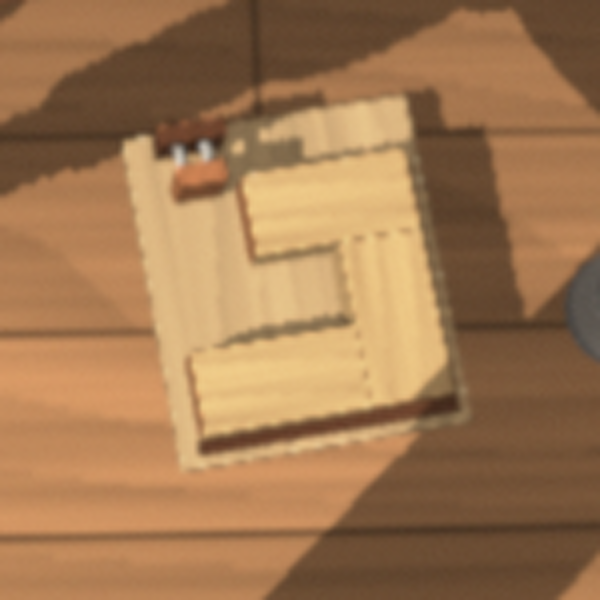

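View pics/s2.png

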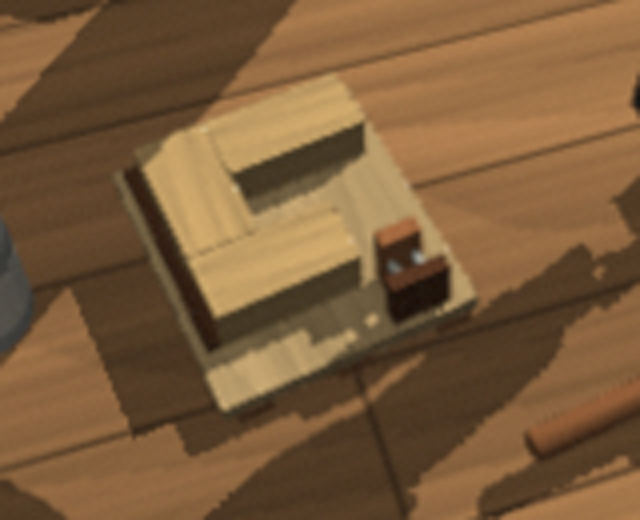

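The top crop shows blank_first, right and near tight against each other and the fences, with the square hole open and the stop free at (200,175). The scene crop agrees. Next I pick up the last blank.

{"method": "arm_command", "body": {
  "moves": [1,-3,-2,25,0,0,0,1,0,0,22,0,0,0,1,0,0,0,0,0,0,-0.1,0,0,0,0,0,0,-0.1,0,0,0,0,0,0,-0.1,0,0,0,0,0,0,-0.1,0,0,0,0,0,0],
  "newtons": 80
}}

```text
clock: 20.65
tcp_pos: [0.5914, 0.154, 0.011]
orientation: [0.001, -0.04, 0.999, -0.0]
wrist_force: [-0.6, -1.1, 6.3]
finger_gap: 0.0588
grip_force: 87.4
```

```bash
python3 -c "
from plan import *
plan([])"
```

```text
t 20.65 tcp [591.4 154.   11. ] yaw 94.63 slab [107.5 340.2] F [-0.6 -1.1  6.3] gap 58.8
```

{"method": "arm_command", "body": {
  "moves": [-0.1,0,0,-60,0,0,0,-0.1,0,0,-60,0,0,0]
}}

```text
clock: 20.9
tcp_pos: [0.5891, 0.154, 0.1299]
orientation: [-0.001, -0.041, 0.999, -0.0]
wrist_force: [0.9, 0.4, -2.0]
finger_gap: 0.059
grip_force: 86.8
```

```bash
python3 -c "
from plan import *
x,y=slab(-10,64)
plan([(x,y,120,98.7,6)])"
```

```text
t 20.9 tcp [589.1 154.  129.9] yaw 94.65 slab [105.2 340.5] F [ 0.9  0.4 -2. ] gap 59.0
-> (np.float64(517.0343686360911), np.float64(-136.74899944671645), 120, 98.7)
[16.0, -47.0, 2.0, np.float64(-0.012)]
[16.0, -47.0, 1.0, np.float64(-0.012)]
[17.0, -47.0, 2.0, np.float64(-0.012)]
[18.0, -47.0, 2.0, np.float64(-0.012)]
[18.0, -47.0, 1.0, np.float64(-0.011)]
[18.8, -45.9, 1.9, np.float64(-0.012)]
```

{"method": "arm_command", "body": {
  "moves": [-0.1,16,-47,2,0,0,-0.012,-0.1,16,-47,1,0,0,-0.012,-0.1,17,-47,2,0,0,-0.012,-0.1,18,-47,2,0,0,-0.012,-0.1,18,-47,1,0,0,-0.012,-0.1,19,-46,2,0,0,-0.012,-0.1,0,0,0,0,0,0,-0.1,0,0,0,0,0,0]
}}

```text
clock: 21.9
tcp_pos: [0.5177, -0.1366, 0.1192]
orientation: [-0.0, -0.076, 0.997, 0.0]
wrist_force: [0.3, -0.5, -1.3]
finger_gap: 0.0589
grip_force: 87.1
```

```bash
python3 - <<'E'
from plan import *
from h import *
import h
x,y=slab(-10,64)
plan([(x,y,93,98.7,1)])
for n in("top","scene"):
    p,d=read_camera(n); W=world(n,d)*1000; q=W.reshape(-1,3)
    s=np.array([inslab(a) for a in q]); z=q[:,2]
    m=(z>138)&(z<160)&(s[:,0]>-70)&(s[:,0]<110)&(s[:,1]>10)&(s[:,1]<120)
    a=s[m]; print(n,m.sum(), "x",a[:,0].min().round(1),a[:,0].max().round(1),"y",a[:,1].min().round(1),a[:,1].max().round(1),"z",np.median(z[m]))
    m=(z>87)&(z<97)&(s[:,0]>70)&(s[:,0]<118)&(s[:,1]>30)&(s[:,1]<90)
    if m.sum(): a=s[m]; print("stop x",a[:,0].min(),a[:,0].max(),"y",a[:,1].min(),a[:,1].max())
    cv2.imwrite(f"pics/{n}3.png",p)
E
```

```text
t 21.9 tcp [ 517.7 -136.6  119.2] yaw 98.73 slab [-9.3 64.1] F [ 0.3 -0.5 -1.3] gap 58.9
-> (np.float64(517.0343686360911), np.float64(-136.74899944671645), 93, 98.7)
[0.7, -0.1, 26.2, np.float64(0.001)]
top 169 x 21.9 80.2 y 64.3 94.8 z 152.50885185743357
stop x 93.6177320147565 101.23575286834054 y 51.360966152662705 78.01561870585334
scene 651 x -35.2 80.7 y 19.5 105.8 z 150.46253921352303
stop x 84.6320112432486 99.36867252431007 y 40.199326015308216 76.01141142456916
```

{"method": "arm_command", "body": {
  "moves": [-0.1,0,0,20,0,0,0,-0.1,0,0,7,0,0,0,-0.1,-3,0,0,0,0,0,-0.1,-3,0,0,0,0,0,-0.1,-3,0,0,0,0,0,-0.1,-3,0,0,0,0,0,-0.1,0,0,0,0,0,0]
}}

```text
clock: 22.88
tcp_pos: [0.5278, -0.1345, 0.0925]
orientation: [-0.002, -0.076, 0.997, 0.0]
wrist_force: [-6.9, 0.5, 2.8]
finger_gap: 0.0587
grip_force: 87.5
```

```bash
python3 -c "
from plan import *
plan([])"
```

```text
t 22.875 tcp [ 527.8 -134.5   92.5] yaw 98.77 slab [ 1.  64.6] F [-6.9  0.5  2.8] gap 58.7
```

{"method": "arm_command", "body": {
  "moves": [-0.1,-2,0,0,0,0,0,-0.1,-2,0,0,0,0,0,-0.1,0,0,0,0,0,0]
}}

```text
clock: 23.25
tcp_pos: [0.5312, -0.1339, 0.0925]
orientation: [-0.003, -0.076, 0.997, 0.0]
wrist_force: [-8.1, 0.0, 2.5]
finger_gap: 0.0588
grip_force: 87.6
```

```bash
python3 - <<'E'
from plan import *
from h import *
plan([])
for n in("top","scene"):
    p,d=read_camera(n); q=world(n,d).reshape(-1,3)*1000
    s=np.array([inslab(a) for a in q]); z=q[:,2]
    m=(z>112)&(z<132)&(s[:,0]>-70)&(s[:,0]<110)&(s[:,1]>10)&(s[:,1]<120)
    a=s[m]; print(n,m.sum(), "x",a[:,0].min().round(1),a[:,0].max().round(1),"y",a[:,1].min().round(1),a[:,1].max().round(1),"z",np.median(z[m]))
    m=(z>87)&(z<97)&(s[:,0]>70)&(s[:,0]<118)&(s[:,1]>30)&(s[:,1]<90)
    if m.sum(): a=s[m]; print("stop x",a[:,0].min(),a[:,0].max(),"y",a[:,1].min(),a[:,1].max())
    # near blank extent (visible part)
    m=(z>69)&(z<80)&(s[:,0]>-110)&(s[:,0]<-10)&(s[:,1]>-25)&(s[:,1]<110); a=s[m]; print("near",np.percentile(a,[0,1,99,100],axis=0).round(1).tolist())
    cv2.imwrite(f"pics/{n}4.png",p)
E
```

```text
t 23.25 tcp [ 531.2 -133.9   92.5] yaw 98.76 slab [ 4.4 64.7] F [-8.1  0.   2.5] gap 58.8
top 128 x 45.0 94.8 y 67.1 95.4 z 125.75716478717948
stop x 101.87365592771984 109.33601416017292 y 61.545951563961694 76.27776880887674Traceback (most recent call last):
  File "<stdin>", line 12, in <module>
    return _quantile_unchecked(
        a, q, axis, out, overwrite_input, method, keepdims, weights)
    return _ureduce(a,
                    func=_quantile_ureduce_func,
    ...<5 lines>...
                    overwrite_input=overwrite_input,
                    method=method)
    r = func(a, **kwargs)
    result = _quantile(arr,
                       quantiles=q,
    ...<2 lines>...
                       out=out,
                       weights=wgt)
    slices_having_nans = np.isnan(arr[-1, ...])
                                  ~~~^^^^^^^^^
IndexError: index -1 is out of bounds for axis 0 with size 0
```

{"method": "arm_command", "body": {
  "moves": [-0.1,0,0,8,0,0,0,-0.1,0,0,10,0,0,0,-0.1,0,0,0,0,0,0]
}}

```text
clock: 23.68
tcp_pos: [0.5308, -0.1345, 0.0737]
orientation: [-0.003, -0.076, 0.997, -0.0]
wrist_force: [-8.5, -2.6, 0.2]
finger_gap: 0.0589
grip_force: 87.3
```

```bash
python3 -c "
from plan import *
plan([])"
```

```text
t 23.675 tcp [ 530.8 -134.5   73.7] yaw 98.7 slab [ 3.9 64.1] F [-8.5 -2.6  0.2] gap 58.9
```

{"method": "arm_command", "body": {
  "moves": [-0.1,0,0,12,0,0,0,-0.1,0,0,12,0,0,0,-0.1,0,0,5,0,0,0,-0.1,0,0,2,0,0,0,-0.1,0,0,1,0,0,0,-0.1,0,0,0,0,0,0]
}}

```text
clock: 24.42
tcp_pos: [0.5312, -0.1344, 0.0424]
orientation: [-0.003, -0.076, 0.997, -0.0]
wrist_force: [-9.0, -1.7, 1.8]
finger_gap: 0.0593
grip_force: 87.7
```

```bash
python3 -c "
from plan import *
plan([])"
```

```text
t 24.425 tcp [ 531.2 -134.4   42.4] yaw 98.71 slab [ 4.4 64.2] F [-9.  -1.7  1.8] gap 59.3
```

{"method": "arm_command", "body": {
  "moves": [-0.1,3,-2,1,0,0,0,-0.1,3,-2,0,0,0,0,-0.1,2,-2,0,0,0,0,-0.1,1,-2,0,0,0,0,-0.1,0,-2,0,0,0,0,-0.1,0,0,0,0,0,0]
}}

```text
clock: 25.18
tcp_pos: [0.5282, -0.1388, 0.0418]
orientation: [0.003, -0.079, 0.997, 0.006]
wrist_force: [6.0, 22.4, -0.5]
finger_gap: 0.0591
grip_force: 87.5
```

```bash
python3 -c "
from plan import *
plan([])"
```

```text
t 25.175 tcp [ 528.2 -138.8   41.8] yaw 99.03 slab [ 0.7 60.3] F [ 6.  22.4 -0.5] gap 59.1
```

{"method": "arm_command", "body": {
  "moves": [-0.1,0,0,2,0,0,0,1,0,0,0,0,0,0,1,0,1,0,0,0,0,1,0,2,-5,0,0,0,1,0,0,-50,0,0,0,1,0,40,-20,0,0,0,1,0,60,0,0,0,0,1,0,60,0,0,0,0]
}}

```text
clock: 26.18
tcp_pos: [0.502, 0.0162, 0.1153]
orientation: [0.001, -0.075, 0.997, -0.0]
wrist_force: [0.4, 0.4, -0.2]
finger_gap: 0.0855
grip_force: 0.0
```

{"method": "arm_command", "body": {
  "moves": [1,0,60,0,0,0,0,1,0,0,0,0,0,0]
}}

```text
clock: 26.42
tcp_pos: [0.4914, 0.0781, 0.1148]
orientation: [0.0, -0.079, 0.997, 0.0]
wrist_force: [-1.0, -1.1, 1.1]
finger_gap: 0.0857
grip_force: 0.0
```

```bash
python3 - <<'E'
from plan import *
from h import *
plan([])
for n,(r0,r1,c0,c1) in {"top":(130,250,325,445),"scene":(190,290,220,340)}.items():
    p,d=read_camera(n); q=world(n,d).reshape(-1,3)*1000
    s=np.array([inslab(a) for a in q]); z=q[:,2]
    m=(z>67)&(z<80)&(abs(s[:,0])<92)&(abs(s[:,1]-0)<110)&~((s[:,0]>78)&(s[:,1]>35)); a=s[m]
    print(n,m.sum(),"rect slab",rect(a/1000),"z",np.median(z[m]))
    hm=(abs(s)<35).all(1)&(z<60)&(z>20); a=s[hm]; print("hole",rect(a/1000),hm.sum())
    m=(z>87)&(z<97)&(s[:,0]>70)&(s[:,0]<118)&(s[:,1]>30)&(s[:,1]<90); a=s[m]; print("stop",a.min(0).round(1),a.max(0).round(1))
    cv2.imwrite(f"pics/{n}5.png",cv2.resize(p[r0:r1,c0:c1],None,fx=5,fy=5,interpolation=cv2.INTER_CUBIC))
E
```

```text
t 26.425 tcp [491.4  78.1 114.8] yaw 99.11 slab [ -2.8 280.2] F [-1.  -1.1  1.1] gap 85.7
top 3453 rect slab [  0.3   0.2 182.9 181.6  89.8] z 74.3519070397991
hole [ 2.6 -2.9 56.5 56.3  0.3] 398
stop [90.1 42.9] [106.2  78.1]
scene 2260 rect slab [ 0.000e+00 -0.000e+00  1.837e+02  1.786e+02 -1.000e-01] z 72.64841538990736
hole [-10.4   0.7  57.5  48.6 -89.7] 227
stop [87.9 41.4] [105.7  76.6]
```

View pics/top5.png

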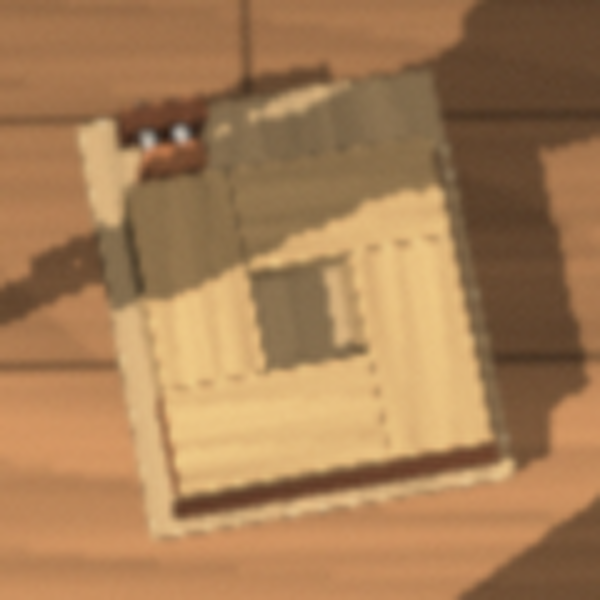

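View pics/scene5.png

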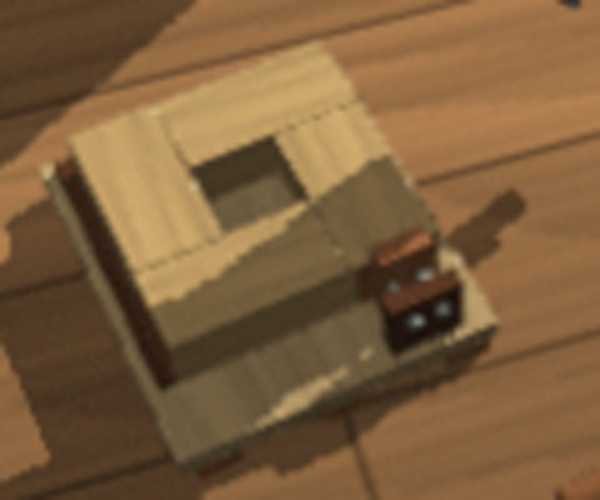

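The layer looks complete: a 180 x 180 mm outline, with the stop pushed back about 5 mm in both views. I'll make a tightening round with shut fingers.

```bash
python3 -c "
from plan import *
a=slab(45,125)
plan([(*a,115,98.7,4),(*a,50,98.7,2)])"
```

```text
t 26.525 tcp [492.7  75.  114.7] yaw 98.86 slab [ -2. 277.] F [0.2 0.3 0.2] gap 85.6
-> (np.float64(562.1746223754884), np.float64(-68.1315272377897), 115, 98.7)
[-12.0, -38.0, -0.0, np.float64(0.001)]
[-11.0, -38.0, -0.0, np.float64(0.001)]
[-12.0, -38.0, -0.0, np.float64(0.0)]
[-11.8, -38.1, -0.3, np.float64(0.001)]
-> (np.float64(562.1746223754884), np.float64(-68.1315272377897), 50, 98.7)
[-0.0, -0.0, 33.0, np.float64(-0.0)]
[-0.0, -0.0, 32.0, np.float64(-0.0)]
```

{"method": "arm_command", "body": {
  "moves": [-1,-12,-38,0,0,0,0,-1,-12,-38,0,0,0,0,-1,-12,-38,0,0,0,0,-1,-11,-38,0,0,0,0,-1,0,0,0,0,0,0,-1,0,0,33,0,0,0,-1,0,0,32,0,0,0,-1,0,0,0,0,0,0],
  "newtons": 30
}}

```text
clock: 27.52
tcp_pos: [0.5592, -0.0684, 0.047]
orientation: [-0.003, -0.076, 0.997, 0.001]
wrist_force: [-0.1, 0.5, -0.4]
finger_gap: -0.0
grip_force: 0.0
```

{"method": "arm_command", "body": {
  "moves": [-1,0,-7,0,0,0,0,-1,0,-7,0,0,0,0,-1,0,-4,0,0,0,0,-1,0,-3,0,0,0,0,-1,0,-3,0,0,0,0,-1,0,-2,0,0,0,0,-1,0,0,0,0,0,0]
}}

```text
clock: 28.4
tcp_pos: [0.5658, -0.0884, 0.0497]
orientation: [0.001, -0.079, 0.997, 0.005]
wrist_force: [0.3, 16.8, 6.3]
finger_gap: -0.0
grip_force: 8.9
```

```bash
python3 -c "
from plan import *
plan([])"
```

```text
t 28.4 tcp [565.8 -88.4  49.7] yaw 99.01 slab [ 45.5 104.4] F [ 0.3 16.8  6.3] gap -0.0
```

{"method": "arm_command", "body": {
  "moves": [-1,0,12,0,0,0,0,-1,0,15,0,0,0,0,-1,52,0,0,0,0,0,-1,53,0,0,0,0,0,-1,0,0,0,0,0,0]
}}

```text
clock: 29.02
tcp_pos: [0.4525, -0.0819, 0.0482]
orientation: [-0.003, -0.076, 0.997, 0.001]
wrist_force: [0.5, 0.6, -0.2]
finger_gap: -0.0001
grip_force: 0.0
```

{"method": "arm_command", "body": {
  "moves": [-1,0,-8,0,0,0,0,-1,0,-8,0,0,0,0,-1,0,-4,0,0,0,0,-1,0,-3,0,0,0,0,-1,0,-2,0,0,0,0,-1,0,-2,0,0,0,0,-1,0,0,0,0,0,0]
}}

```text
clock: 29.9
tcp_pos: [0.4626, -0.1041, 0.0495]
orientation: [0.001, -0.079, 0.997, 0.006]
wrist_force: [1.6, 23.7, 10.9]
finger_gap: -0.0003
grip_force: 11.1
```

```bash
python3 -c "
from plan import *
plan([])"
```

```text
t 29.9 tcp [ 462.6 -104.1   49.5] yaw 99.02 slab [-58.9 104.5] F [ 1.6 23.7 10.9] gap -0.3
```

{"method": "arm_command", "body": {
  "moves": [-1,0,10,0,0,0,0,-1,0,10,-20,0,0,0,-1,0,0,-55,0,0,0]
}}

```text
clock: 30.28
tcp_pos: [0.4569, -0.089, 0.1225]
orientation: [-0.003, -0.077, 0.997, 0.001]
wrist_force: [1.0, 0.3, 0.9]
finger_gap: -0.0
grip_force: 0.0
```

```bash
python3 -c "
from plan import *
a=slab(128,-60)
plan([(*a,125,98.7,6),(*a,50,98.7,2)])"
```

```text
t 30.275 tcp [456.9 -89.  122.5] yaw 98.81 slab [-62.2 120.3] F [1.  0.3 0.9] gap -0.0
-> (np.float64(672.2028667263446), np.float64(-238.44824821687695), 125, 98.7)
[-32.0, -30.0, -0.0, np.float64(0.0)]
[-31.0, -30.0, -1.0, np.float64(0.0)]
[-32.0, -30.0, -0.0, np.float64(0.0)]
[-32.0, -30.0, -1.0, np.float64(0.001)]
[-31.0, -30.0, -0.0, np.float64(0.0)]
[-31.9, -30.6, -0.5, np.float64(0.001)]
-> (np.float64(672.2028667263446), np.float64(-238.44824821687695), 50, 98.7)
[-0.0, 0.0, 38.0, np.float64(-0.0)]
[-0.0, 0.0, 37.0, np.float64(-0.0)]
```

{"method": "arm_command", "body": {
  "moves": [-1,-32,-30,0,0,0,0,-1,-32,-30,0,0,0,0,-1,-32,-30,0,0,0,0,-1,-32,-30,0,0,0,0,-1,-31,-30,0,0,0,0,-1,-31,-30,0,0,0,0,-1,0,0,0,0,0,0,-1,0,0,35,0,0,0]
}}

```text
clock: 31.28
tcp_pos: [0.6765, -0.2403, 0.0913]
orientation: [0.002, -0.076, 0.997, -0.001]
wrist_force: [-0.2, -0.0, -0.2]
finger_gap: 0.0001
grip_force: 0.0
```

{"method": "arm_command", "body": {
  "moves": [-1,0,0,36,0,0,0,-1,8,0,0,0,0,0,-1,8,0,0,0,0,0,-1,6,0,0,0,0,0,-1,4,0,0,0,0,0,-1,3,0,0,0,0,0,-1,2,0,0,0,0,0,-1,0,0,0,0,0,0]
}}

```text
clock: 32.28
tcp_pos: [0.6448, -0.2441, 0.0539]
orientation: [0.001, -0.077, 0.997, -0.0]
wrist_force: [2.6, 0.3, 2.1]
finger_gap: 0.0004
grip_force: 1.2
```

```bash
python3 -c "
from plan import *
plan([])"
```

```text
t 32.275 tcp [ 644.8 -244.1   53.9] yaw 98.79 slab [100.  -61.4] F [2.6 0.3 2.1] gap 0.4
```

Contact has only just begun (2.6 N), so I push on a little.

{"method": "arm_command", "body": {
  "moves": [-1,2,0,0,0,0,0,-1,2,0,0,0,0,0,-1,2,0,0,0,0,0,-1,0,0,0,0,0,0]
}}

```text
clock: 32.78
tcp_pos: [0.6445, -0.2443, 0.0551]
orientation: [0.006, -0.078, 0.997, -0.0]
wrist_force: [16.4, 4.1, -1.6]
finger_gap: -0.0
grip_force: 8.4
```

```bash
python3 -c "
from plan import *
plan([])"
```

```text
t 32.775 tcp [ 644.5 -244.3   55.1] yaw 98.91 slab [ 99.7 -61.6] F [16.4  4.1 -1.6] gap -0.0
```

{"method": "arm_command", "body": {
  "moves": [-1,-12,0,0,0,0,0,-1,-10,0,-10,0,0,0,-1,0,0,-50,0,0,0,-1,0,0,-40,0,0,0,-1,20,50,-10,0,0,0,-1,20,50,0,0,0,0,-1,20,55,0,0,0,0,-1,20,55,0,0,0,0]
}}

```text
clock: 33.78
tcp_pos: [0.5465, -0.0448, 0.1627]
orientation: [-0.001, -0.076, 0.997, 0.0]
wrist_force: [1.1, -0.6, 0.7]
finger_gap: 0.0
grip_force: 0.0
```

{"method": "arm_command", "body": {
  "moves": [-1,20,55,0,0,0,0,-1,20,55,0,0,0,0,-1,10,50,0,0,0,0,-1,0,0,0,0,0,0,-1,0,0,0,0,0,0]
}}

```text
clock: 34.4
tcp_pos: [0.4746, 0.1042, 0.1631]
orientation: [-0.0, -0.077, 0.997, -0.0]
wrist_force: [0.2, -0.6, 0.7]
finger_gap: 0.0002
grip_force: 0.0
```

```bash
python3 - <<'E'
from plan import *
from h import *
plan([])
for n,(r0,r1,c0,c1) in {"top":(130,250,325,445),"scene":(190,290,220,340)}.items():
    p,d=read_camera(n); q=world(n,d).reshape(-1,3)*1000
    s=np.array([inslab(a) for a in q]); z=q[:,2]
    m=(z>67)&(z<80)&(abs(s[:,0])<92)&(abs(s[:,1]-0)<110)&~((s[:,0]>78)&(s[:,1]>35)); a=s[m]
    print(n,"rect",rect(a/1000),"z",np.median(z[m]),z[m].std())
    m=(z>87)&(z<97)&(s[:,0]>70)&(s[:,0]<118)&(s[:,1]>30)&(s[:,1]<90); a=s[m]; print("stop",a.min(0).round(1),a.max(0).round(1))
    cv2.imwrite(f"pics/{n}6.png",cv2.resize(p[r0:r1,c0:c1],None,fx=5,fy=5,interpolation=cv2.INTER_CUBIC))
E
```

```text
t 34.4 tcp [474.6 104.2 163.1] yaw 98.81 slab [-15.5 308.6] F [ 0.2 -0.6  0.7] gap 0.2
top rect [3.000e-01 1.000e-01 1.826e+02 1.814e+02 8.990e+01] z 74.37377907921838 2.210726130661683
stop [90.5 43.7] [106.1  78.6]
scene rect [-4.000e-01  1.000e-01  1.823e+02  1.796e+02  3.000e-01] z 72.7031144972689 1.8872004630002668
stop [88.  40.5] [105.2  75.1]
```

View pics/top6.png

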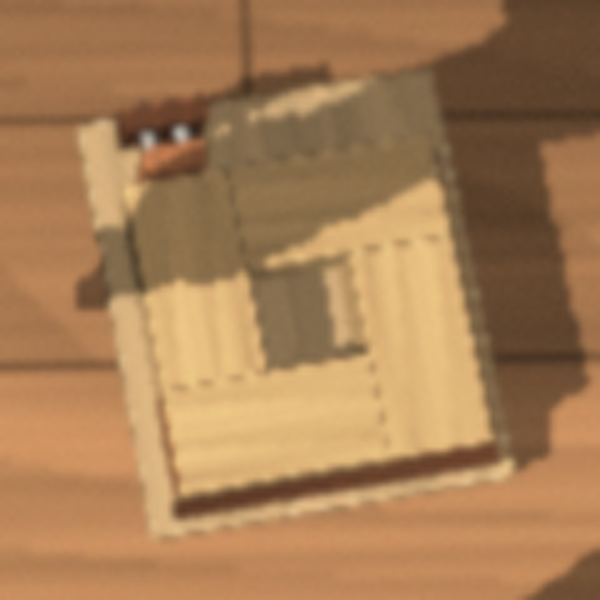

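View pics/scene6.png

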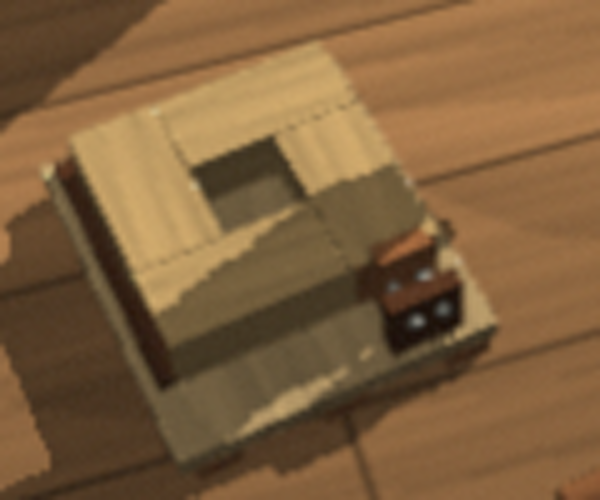

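Both views show the tight pinwheel around the square hole (top crop near (310,315)), with the last blank held against the stop and no visible gaps.

```bash
python3 -c "
from workcell import *
print(hand_in())"
```

```text
the job is handed in; nothing more can be done
None
```

The pinwheel layer is finished and handed in at about 34 s: all four blanks are tight against the fences and each other around the square hole, with no gaps visible in either camera view, the last blank squeezed in against the stop (pushed back about 5 mm), and the offcut, can and mallet not touched.

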